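# Turn the resin plate over under the curing lamp

## Task

In the light-curing unit, turn the plate carrier over by its swivelling black grip so that its pink face is up and it lies flat inside the yellow outline on the right of the bed. Do the turning beneath the low lamp roof: keep the plate under the roof, do not knock the roof, and lay the plate down rather than letting it drop. Then push the red lamp switch on the roof fully over to the back, leaving the things round the unit where they are.

Things in the scene. Friction and masses are not known exactly. Their poses are not given: they have to be found in the camera images.
- unit: Grey light-curing unit, fixed. Origin: centre of the underside of its bed, on the worktop; x to the rear (column), y to its left, z up. Bed 115 (x) x 250 (y) x 24 mm high, front edge at x = -57 mm; rear column behind the bed from x = +55 mm; front and both sides are open.
- roof: White lamp roof of the unit, fixed to it, same axes. Origin: its underside above the bed's centre, 100 mm above the bed's top; 22 mm thick, reaching from x = -57 to +79 mm and 125 mm to either side.
- light_field (a point): Centre of the yellow outline (104 x 96 mm) on the top of the bed, 55 mm to the right of the bed's centre; axes as the unit.
- carrier: Loose plate carrier, 0.11 kg: aluminium frame 80 (x) x 74 (y) x 8 mm with a resin plate, white on the +z face (up at the start), pink on the -z face. Origin: underside, below the plate's centre; frame from y = -35 to +39 mm. A steel rod (8 mm) at y = +38 mm, mid-thickness, sticks out to -x (to the robot) as far as x = -144 mm. It starts on the left half of the bed, rod on its left.
- plate_mid (a point): Centre of the plate, half-way through its 8 mm thickness; axes as the carrier; its z axis points down once the pink face is up.
- grip (a point): Centre of the black grip sleeve on the rod, 115 mm towards -x and 38 mm to +y from the plate's centre, in front of the roof's edge; axes as the carrier. Sleeve 50 mm along the rod x 14 wide x 18 mm high (14 mm width level at the start). It swivels almost freely on the rod, so the plate hangs from a lifted grip; the plate's far edge, 73 mm from the rod, drags and trails on the bed.
- lamp_switch_tip (a point): Centre of the red ball (diameter 26 mm) at the tip of the toggle lever on top of the roof, 59 to 68 mm above the roof's top; the stem is 10 mm thick and stands in a grey housing 70 (x) x 50 x 25 mm high; axes as the lever.
- lamp_switch (a joint): Angle of the lever, rad: 0 leaning 0.5 rad from upright to the front (off), 1.0 leaning 0.5 rad to the back, its stop (on); it stays where it is left, needs about 1.5 N at the ball, and turns about an axis along the unit's y, 50 mm from the ball's centre.
- model: Loose plaster arch model, 62 x 66 x 28 mm, origin under its centre: bystander.
- tin: Loose round tin with blue lid, diameter 64, 28 mm high, origin under its centre: bystander.
- cup: Loose blue mixing cup, diameter 68, 42 mm high, origin under its centre: bystander.
- bottle: Loose white bottle with blue cap, diameter 42, 103 mm high, origin under its centre: bystander.

How it is judged:
By the outcome, as a careful person would: the job done as asked, in the order asked, and still so for the second after the job is handed in, with the robot touching nothing.
It also fails if it takes over 61 s, if anything falls off the work surface, if the arm or the gripper's body presses on something with over 40 N, if the wrist force passes 120 N, or if a joint passes its speed limit or range.

## Robot

A 6-joint arm with a two-finger parallel gripper is mounted at the origin on a cart in front of the work surface, level with it; the furniture and walls round the work are solid. World frame = base frame: x ahead of the robot, y to its left, z up, the work surface at z = 0. Lengths are in m, angles in rad, forces in N, time in s.
With the tool pointing down it reaches from about 0.375 to 0.975 m from the base axis. Payload 3.8 kg.
Tool frame: the origin (TCP) lies at the very end of the fingers, on their centre line; the grasp point (between the pads) lies 19 mm behind it (ctrl.pinch_z is the z of the grasp point in the tool frame, in m); z points along the fingers, y is the line along which they close (so a half turn about z gives the same grasp; the last joint's range is limited). The gripper opens to 88 mm and grips with 3 to 60 N. Pads are 18 mm wide; open, the fingers measure 123 mm over their backs; the gripper's body (75 mm by 187 mm) begins 45 mm behind the grasp point.
Start: joints at [1.277, 0.264, 1.604, -0, 1.274, -0.037], TCP at [0.171, 0.653, 0.218] pointing down, gripper open.
Joint ranges: [-2.63, 2.63], [-0.94, 2.18], [0.31, 2.57], [-1.31, 4.45], [0, 2.66], [-2.55, 2.55]. Speed limits (rad/s): [2.57, 2.57, 3.14, 3.14, 3.14, 3.14].

## Interface

Orientations are given as a 3x3 rotation matrix whose columns are the frame's x, y, z axes.
In Python, from station import ctrl gives the robot as it stands. Calls block until the motion is done:
- ctrl.move_pose(position, orientation): joint-space move of the TCP to a pose.
- ctrl.move_linear(position, ori=None, vel=0.15, f_stop=None): straight line of the TCP; ori=None keeps the orientation; vel is the mean speed in m/s. With f_stop (N) it stops when the force on the tool has changed by that much, and returns True; else False.
- ctrl.move_joints(angles): joint-space move.
- ctrl.open_gripper() and ctrl.grab(effort=None): open the fingers fully, or close them until they stop; effort is the grip in N (None keeps the last).
- ctrl.wait(seconds).
- ctrl.ik(position, orientation): joint angles nearest the present ones, or None.
- ctrl.sense(): the state.
- ctrl.grab_frame(name): name is "scene" or "top" or "wrist"; returns a dict with "img" (384x512x3 uint8, blue, green, red), "depth" (384x512 float32, m along the optical axis (not along the pixel's ray), 0 where there is no reading), "camera_matrix" (3x3 intrinsics, pixels), "origin" and "attitude" of the camera in the world. Camera axes: x right, y up, looking along -z (the intrinsics and any distortion apply to the point x, -y, -z); pixel columns grow to the right and rows downward; lengths in m; the calibration is good to about 2 mm. The wrist camera is an equidistant fisheye: a pixel r from the principal point sees the ray r / f radians off the axis. A picture is of the moment at which its call begins.
A pose or a line that the arm cannot do raises ctrl.IKError and nothing moves.
- ctrl.close_job(): hands the job in; it is judged then, once.
The state is a dict: "time": time; "q": joint angles; "joint_velocities": joint speeds; "tau": joint torques, N m; "tcp_pos": TCP position; "tcp_rot": TCP orientation; "wrist_force": force on the tool from outside, world axes, zero at the start; "torque": the same for the moment, N m; "finger_gap": finger opening in m; "grasp_force": force on a finger pad.
Only numpy, scipy, OpenCV 4.12 (cv2) and the standard library are available. Lean on these libraries where they do the work, as an engineer would, in place of code of your own. Each camera call takes 0.05 s, during which the arm holds its last target. There are 200 camera calls.

## Working session

There is one attempt and no reset: what is moved stays moved. The work goes in short steps, each a Python script; the robot and the scene stay as the last script left them, time stands still between calls to the robot, and variables do not carry over. Pictures are saved under pics/ and viewed, at most 10 in all, crops included, and the job is handed in when it is done.

```bash
mkdir -p pics; ls; cat > h.py <<'E'
from station import ctrl
import numpy as np, cv2
def shot(name,fn=None):
    f=ctrl.grab_frame(name)
    if fn: cv2.imwrite('pics/'+fn,f['img'])
    return f
def pts(f):
    """world points for every pixel, pinhole depth"""
    K=np.array(f['camera_matrix']);d=f['depth'];h,w=d.shape
    u,v=np.meshgrid(np.arange(w),np.arange(h))
    P=np.stack([(u-K[0,2])/K[0,0]*d,-(v-K[1,2])/K[1,1]*d,-d],-1)
    return P@np.array(f['attitude']).T+np.array(f['origin'])
E
python3 - <<'E'
from h import *
import pickle
D={}
for n in('scene','top'):
    D[n]=shot(n,n+'.png'); f=D[n]; print(n,f['camera_matrix'],f['origin'],f['attitude'])
pickle.dump(D,open('d.pkl','wb'))
a=np.hstack([cv2.imread('pics/scene.png'),]);
s=ctrl.sense();print(s['time'],s['tcp_rot'],s['wrist_force'],s['finger_gap'],ctrl.pinch_z)
E
```

```text
pics
scene [[489.97413517   0.         258.85686528]
 [  0.         489.97413517 200.11713828]
 [  0.           0.           1.        ]] [-0.14566703 -0.25513273  1.20752025] [[ 0.16531584  0.81404044 -0.55678436]
 [-0.98617225  0.1297916  -0.10304579]
 [-0.01161751  0.56612039  0.8242407 ]]
top [[392.42875086   0.         248.96414126]
 [  0.         392.42875086 189.0744549 ]
 [  0.           0.           1.        ]] [ 0.42185429 -0.13939634  1.17326631] [[-0.02455694  0.98569933 -0.16671467]
 [-0.99969684 -0.02451035  0.00233729]
 [-0.00178237  0.16672153  0.98600241]]
0.1 [[-9.67209572e-01  2.53979032e-01 -5.44093594e-04]
 [ 2.53979611e-01  9.67207692e-01 -1.90737757e-03]
 [ 4.18176022e-05 -1.98302252e-03 -9.99998033e-01]] [ 0.55772834  0.77010433 -0.08802082] 0.08801892173574964 -0.0187
```

View pics/scene.png

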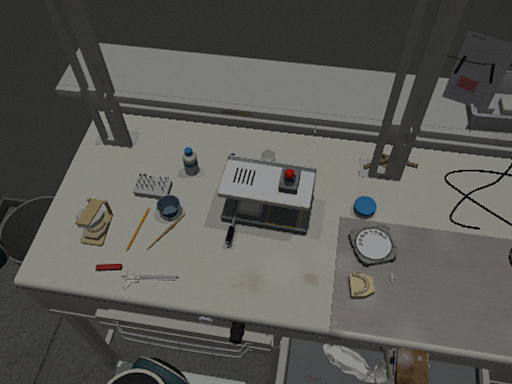

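View pics/top.png

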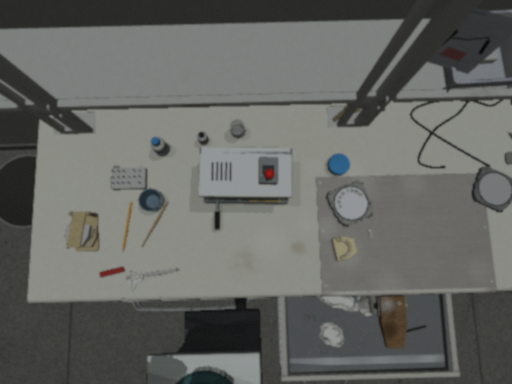

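The pictures show the unit near scene pixel (267,195) and top (245,175). The grip is at scene (231,235) and top (217,219), the red ball at scene (289,174) and top (269,174). The bystanders are clear of the unit. Next I'll measure roof, grip and ball.

```bash
python3 - <<'E'
from h import *
import pickle
D=pickle.load(open('d.pkl','rb'))
for n,box in(('scene',(205,320,145,260)),('top',(185,305,135,240))):
    f=D[n];P=pts(f);c0,c1,r0,r1=box
    m=np.zeros(P.shape[:2],bool);m[r0:r1,c0:c1]=True; m&=f['depth']>0
    z=P[...,2]
    roof=m&(abs(z-.146)<.006)
    Q=P[roof];rc=cv2.minAreaRect(Q[:,:2].astype(np.float32));print(n,'roof',roof.sum(),np.median(Q[:,2]),rc)
    im=f['img'].astype(int);B,G,R=im[...,0],im[...,1],im[...,2]
    red=m&(R>110)&(G<70)&(B<70);print(' red',red.sum(),P[red].mean(0),P[red].max(0), np.argwhere(red).mean(0))
    blk=m&(im.sum(2)<110)&(z>.01)&(z<.07)
    k,l,st,ce=cv2.connectedComponentsWithStats(blk.astype(np.uint8))
    for i in range(1,k):
        if st[i,4]>15: q=P[l==i];print(' blk',st[i],np.median(q,0),cv2.minAreaRect(q[:,:2].astype(np.float32)))
f=D['scene'];cv2.imwrite('pics/c1.png',cv2.resize(f['img'][140:260,200:330],None,fx=5,fy=4.99,interpolation=cv2.INTER_CUBIC))
E
```

```text
scene roof 3249 0.14525890986646095 ((0.6398814916610718, -0.1328611522912979), (0.24944761395454407, 0.14116109907627106), 88.47764587402344)
 red 36 [ 0.61962734 -0.19322042  0.22139486] [ 0.66641062 -0.18513534  0.22813365] [171.5        289.11111111]
 blk [223 199  76  28 868] [ 0.6090407  -0.15078432  0.02327278] ((0.6124268770217896, -0.11899583786725998), (0.21603763103485107, 0.06335116177797318), 87.91487121582031)
 blk [222 218  10   4  22] [ 0.57736657 -0.02565806  0.01568123] ((0.5762995481491089, -0.025699064135551453), (0.005685280542820692, 0.02742650732398033), 0.7852135896682739)
 blk [235 221  71  14 150] [ 0.57195845 -0.15698623  0.01566289] ((0.571770966053009, -0.151877298951149), (0.20326362550258636, 0.007852978073060513), 88.2822494506836)
 blk [226 226   8  19  83] [ 0.52076521 -0.04775004  0.03525817] ((0.5223013162612915, -0.04640530049800873), (0.01237593311816454, 0.05670606717467308), 88.05308532714844)
top roof 4126 0.14630220264514116 ((0.643652081489563, -0.1310766190290451), (0.24995440244674683, 0.13801676034927368), 87.6390151977539)
 red 39 [ 0.62146209 -0.19173982  0.22523   ] [ 0.62932189 -0.18448115  0.22966644] [172.87179487 268.87179487]
 blk [216 212   3  16  46] [ 0.52549556 -0.04739448  0.03729682] ((0.5267437696456909, -0.04729010909795761), (0.006026485934853554, 0.0435800664126873), 89.40948486328125)
```

View pics/c1.png

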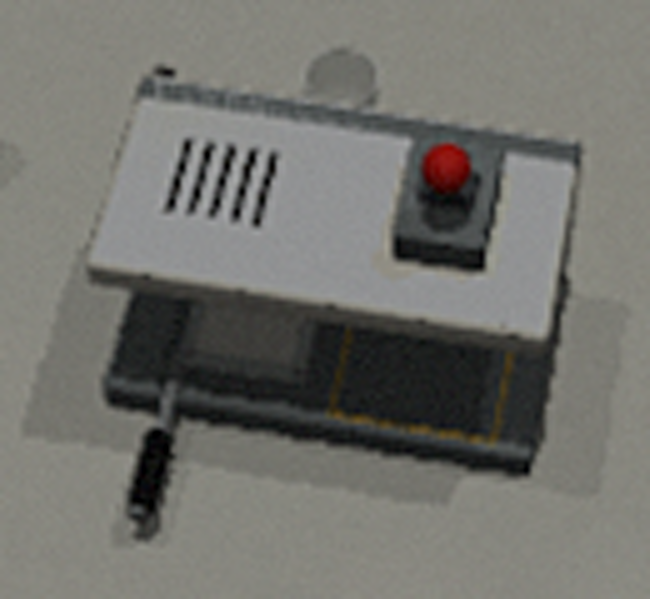

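Both views agree: roof centre at about (0.642, -0.132), yaw about -2°, grip at about (0.525, -0.047). Next I'll locate the yellow outline, plate and ball by casting rays, then check reach.

```bash
cat >> h.py <<'E'
def ray(f,u,v):
    K=np.array(f['camera_matrix']);d=np.array([(u-K[0,2])/K[0,0],-(v-K[1,2])/K[1,1],-1.])
    return np.array(f['origin']),np.array(f['attitude'])@d
def onz(f,u,v,z):
    o,d=ray(f,u,v);return o+d*(z-o[2])/d[2]
def tri(fs,uvs):
    A=np.zeros((3,3));b=np.zeros(3)
    for f,(u,v) in zip(fs,uvs):
        o,d=ray(f,u,v);d/=np.linalg.norm(d);M=np.eye(3)-np.outer(d,d);A+=M;b+=M@o
    return np.linalg.solve(A,b)
YAW=np.radians(-2.0);ux=np.array([np.cos(YAW),np.sin(YAW),0]);uy=np.array([-np.sin(YAW),np.cos(YAW),0])
U0=np.array([.6315,-.1322,0])
def W(x,y,z): return U0+ux*x+uy*y+np.array([0,0,z])
def toU(p): p=np.asarray(p)-U0; return np.array([p@ux,p@uy,p[2]])
R0=np.column_stack([-ux,uy,[0,0,-1]])
E
python3 - <<'E'
from h import *
import pickle
D=pickle.load(open('d.pkl','rb'));uv=[]
for n in('scene','top'):
    f=D[n];im=f['img'].astype(int);B,G,R=im[...,0],im[...,1],im[...,2]
    red=(R>90)&(G<R*.5)&(B<R*.5);red[:140]=0;red[200:]=0;red[:,:250]=0;red[:,310:]=0
    (u,v),r=cv2.minEnclosingCircle(np.argwhere(red)[:,::-1].astype(np.float32));uv.append((u,v));print(n,u,v,r)
    # yellow: unit frame coordinates on bed plane
    y=(R-B>25)&(G-B>8)&~red;y[:180]=0;y[240:]=0;y[:,:250]=0;y[:,:250]=0;y[:,320:]=0
    q=np.array([toU(onz(f,u,v,.024)) for v,u in np.argwhere(y)])
    if len(q):
        print(' yellow',len(q),'x',np.percentile(q[:,0],[0,5,50,95]).round(4),'y',np.percentile(q[:,1],[0,5,50,95,100]).round(4))
        fr=q[q[:,0]<np.percentile(q[:,0],30)]; print(' front line slope',np.polyfit(fr[:,1],fr[:,0],1))
    blk=(im.sum(2)<110)&(pts(f)[...,2]>.02)
    if n=='scene': bl=blk.copy();bl[:226]=0;bl[248:]=0;bl[:,:222]=0;bl[:,238:]=0
    else: bl=blk.copy();bl[:210]=0;bl[230:]=0;bl[:,:212]=0;bl[:,222:]=0
    (c,v),wh,a=cv2.minAreaRect(np.argwhere(bl)[:,::-1].astype(np.float32));g=onz(f,c,v,.033);print(' grip',c,v,wh,g,toU(g))
b=tri([D['scene'],D['top']],uv);print('ball',b,toU(b))
# roof corners via colour edges: front roof edge from cloud
for n in D:
    P=pts(D[n]);m=(abs(P[...,2]-.146)<.004)&(abs(P[...,0]-.64)<.12)&(abs(P[...,1]+.13)<.16);q=np.array([toU(p) for p in P[m]])
    print(n,'roof U',np.percentile(q,[.5,99.5],axis=0).round(4).tolist())
    for lo,hi in((-.1,.1),):
        bins=np.linspace(lo,hi,9);i=np.digitize(q[:,1],bins)
        print('  yaw resid front/back',[np.polyfit([q[i==k,1].mean() for k in range(1,9)],[fn(q[i==k,0]) for k in range(1,9)],1)[0].round(4) for fn in(np.min,np.max)])
for p in(W(-.12,.09,.2),W(-.12,-.1,.009),W(-.06,-.06,.2)): print(ctrl.ik(p,R0))
E
```

```text
scene 289.0 172.0 4.123205661773682
 yellow 76 x [-0.053  -0.053  -0.0486  0.0035] y [-0.1039 -0.1029 -0.0642 -0.0077 -0.0071]
 front line slope [ 0.00324403 -0.05180988]
 grip 229.49232482910156 234.86155700683594 (5.086935520172119, 18.418214797973633) [ 0.51952618 -0.04714554  0.033     ] [-0.11487397  0.08109481  0.033     ]
top 268.8636474609375 173.0454559326172 4.371781826019287
 yellow 34 x [-0.0502 -0.0502 -0.0476 -0.0469] y [-0.0996 -0.0966 -0.0744 -0.0206 -0.0139]
 front line slope [-0.01010153 -0.05081805]
 grip 217.0 219.5 (15.0, 2.0) [ 0.52722023 -0.0469332   0.033     ] [-0.10719202  0.08157555  0.033     ]
ball [ 0.62334632 -0.19249803  0.21437301] [-0.00604434 -0.06054586  0.21437301]
scene roof U [[-0.0596, -0.1232, 0.1421], [0.0756, 0.1221, 0.1497]]
  yaw resid front/back [np.float64(-0.0082), np.float64(-0.0012)]
top roof U [[-0.0555, -0.1229, 0.1423], [0.0794, 0.1248, 0.1498]]
  yaw resid front/back [np.float64(0.0062), np.float64(0.0128)]
[-1.22086294e-01 -2.55037254e-02  1.96044295e+00 -4.44089210e-16
  1.20665343e+00 -1.65797604e+00]
[-4.66458789e-01  2.63558290e-01  2.03207485e+00 -4.44089210e-16
  8.45959509e-01 -2.00234853e+00]
[-3.63643347e-01  1.36164337e-01  1.79013831e+00 -4.44089210e-16
  1.21529000e+00 -1.89953309e+00]
```

Yellow front edge is at x = -50 mm, y from -103 to -7 mm, as expected for a 104×96 outline at y = -55 mm. The ball is 68 mm above the roof top, at the upper end of its range. I'll move above the grip and look with the wrist camera.

```bash
sed -i 's/^R0=.*/R0=np.column_stack([ux,-uy,[0,0,-1]])/' h.py; python3 - <<'E'
from h import *
ctrl.move_pose(W(-.125,.081,.22),R0)
ctrl.move_linear(W(-.125,.081,.12))
s=ctrl.sense();f=shot('wrist','w1.png');print(s['time'],s['tcp_pos'],s['q'])
T=np.array(s['tcp_rot']);print('cam in tool',T.T@(np.array(f['origin'])-s['tcp_pos']));print(T.T@np.array(f['attitude']),f['camera_matrix'])
E
```

```text
3.6583 [ 0.51011591 -0.04685418  0.12072075] [-1.40236189e-01  3.95822920e-02  2.05010563e+00  2.63703148e-05
  1.05074042e+00  1.46521851e+00]
cam in tool [ 0.08150303  0.00064387 -0.16736341]
[[-5.98277011e-04  9.49815284e-01  3.12810756e-01]
 [ 9.99999547e-01  7.99873906e-04 -5.16145044e-04]
 [-7.40451613e-04  3.12810305e-01 -9.49815332e-01]] [[297.31863964   0.         257.65328213]
 [  0.         297.31863964 189.27005903]
 [  0.           0.           1.        ]]
```

View pics/w1.png

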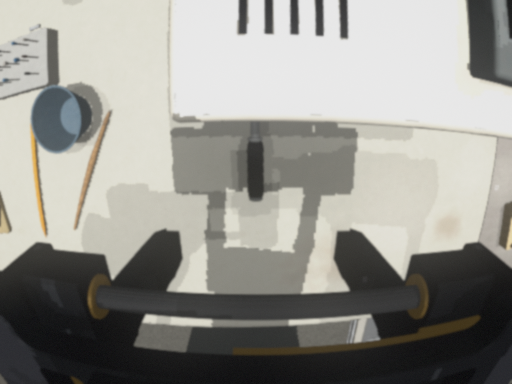

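The wrist view shows the grip sleeve at about (256,168), in front of the roof edge. The camera sits on the unit side of the gripper, so I'll turn the tool half round to keep it off the roof and switch. First, the grip position from this image.

```bash
sed -i 's/^R0=.*/R0=np.column_stack([-ux,uy,[0,0,-1]])/' h.py; cat >> h.py <<'E'
def fray(f,u,v):
    K=np.array(f['camera_matrix']);p=np.array([u-K[0,2],v-K[1,2]]);r=np.hypot(*p)+1e-9;t=r/K[0,0]
    return np.array(f['origin']),np.array(f['attitude'])@np.array([np.sin(t)*p[0]/r,-np.sin(t)*p[1]/r,-np.cos(t)])
def fonz(f,u,v,z):
    o,d=fray(f,u,v);return o+d*(z-o[2])/d[2]
E
python3 - <<'E'
from h import *
f=shot('wrist');im=f['img'].astype(int).sum(2)
m=np.zeros(im.shape,np.uint8);m[125:210,235:280]=(im[125:210,235:280]<130)
k,l,st,c=cv2.connectedComponentsWithStats(m);i=1+st[1:,4].argmax();print(st[i],c[i])
x,y,w,h=st[i][:4]
for v in(y,y+h-1):
    u=np.argwhere(l[v:v+1]==i)[:,1]
    print(toU(fonz(f,u.mean(),v,.037 if v>y else .037)))
rows=[(v,np.argwhere(l[v]==i).mean(),(l[v]==i).sum()) for v in range(y,y+h,6)]
for v,u,n in rows: p=toU(fonz(f,u,v,.037));print(v,u,n,p.round(4))
# roof front edge & bed front edge down column 300
print([(v,im[v,215]) for v in range(110,200,4)])
for v,z in((121,.146),(192,.02)):print(toU(fonz(f,215,v,z)))
E
```

```text
Traceback (most recent call last):
ValueError: attempt to get argmax of an empty sequence
```

```bash
python3 - <<'E'
from h import *
f=shot('wrist');im=f['img'].astype(int).sum(2);print(im[130:206:5,256],im[165,240:275:2])
m=np.zeros(im.shape,np.uint8);m[125:210,235:280]=(im[125:210,235:280]<225)
k,l,st,c=cv2.connectedComponentsWithStats(m)
i=1+st[1:,4].argmax();print(st[i],c[i])
x,y,w,h=st[i][:4]
for v in range(y,y+h,5):
    r=np.argwhere(l[v]==i);p=toU(fonz(f,r.mean(),v,.037));print(v,r.mean(),len(r),p.round(4))
for v,z in((121,.146),(192,.02)):print(toU(fonz(f,215,v,z)))
E
```

```text
[285 323 336 165 164 156 152 147 141 147 151 155 151 153 278 522] [289 287 282 261 164 145 145 147 147 151 146 196 331 356 357 361 357 359]
[247 142  17  57 851] [254.75323149 169.94594595]
142 260.0 1 [-0.0825  0.0781  0.037 ]
147 254.5 16 [-0.0868  0.0828  0.037 ]
152 254.5 16 [-0.0912  0.0828  0.037 ]
157 254.5 16 [-0.0956  0.0828  0.037 ]
162 254.5 16 [-0.1001  0.0829  0.037 ]
167 254.5 16 [-0.1045  0.0829  0.037 ]
172 254.5 16 [-0.109   0.0829  0.037 ]
177 254.5 16 [-0.1136  0.0829  0.037 ]
182 254.5 16 [-0.1182  0.0829  0.037 ]
187 255.5 16 [-0.1228  0.082   0.037 ]
192 255.5 14 [-0.1275  0.0821  0.037 ]
197 255.0 11 [-0.1323  0.0825  0.037 ]
[-0.05476814  0.10075255  0.146     ]
[-0.1332334  0.1211173  0.02     ]
```

Grip centre is at unit (-0.110, 0.0827), so the rod is where expected and the plate is about 5 mm too far back. Next: turn the tool, grasp, lift along the arc to the hanging position, and check.

```bash
python3 - <<'E'
from h import *
GX=-.118;RY=.0827
def st(t): s=ctrl.sense();print(t,round(s['time'],2),toU(s['tcp_pos']).round(4),np.round(s['wrist_force'],2),round(s['finger_gap'],4),np.round(s['grasp_force'],1))
ctrl.move_linear(W(GX-.02,RY,.22),vel=.25)
ctrl.move_pose(W(GX-.02,RY,.2),R0)
ctrl.move_linear(W(GX,RY,.06),vel=.2)
ctrl.move_linear(W(GX,RY,.0105),vel=.08,f_stop=8);st('down')
ctrl.grab(45);st('grab')
z0=.0105
for a in range(15,91,15):
    t=np.radians(a);ctrl.move_linear(W(GX,.0097+.073*np.cos(t),z0+.0015+.0705*np.sin(t)),vel=.08)
st('apex')
ctrl.move_linear(W(GX-.005,.0,z0+.0755),vel=.06);ctrl.wait(.4);st('hang')
f=shot('scene');cv2.imwrite('pics/s2.png',cv2.resize(f['img'][140:280,190:330],(600,600),interpolation=cv2.INTER_CUBIC))
E
```

```text
down 8.63 [-0.1179  0.0827  0.0104] [-0.61  0.34  0.13] 0.0885 0.0
grab 9.76 [-0.118   0.0827  0.0105] [ 0.23  0.92 -0.1 ] 0.0134 45.0
apex 12.08 [-0.1181  0.0092  0.0825] [ 0.08  0.77 -1.15] 0.0129 45.0
hang 12.82 [-1.23e-01  1.00e-04  8.60e-02] [-0.45 -0.43 -1.05] 0.0133 45.0
```

View pics/s2.png

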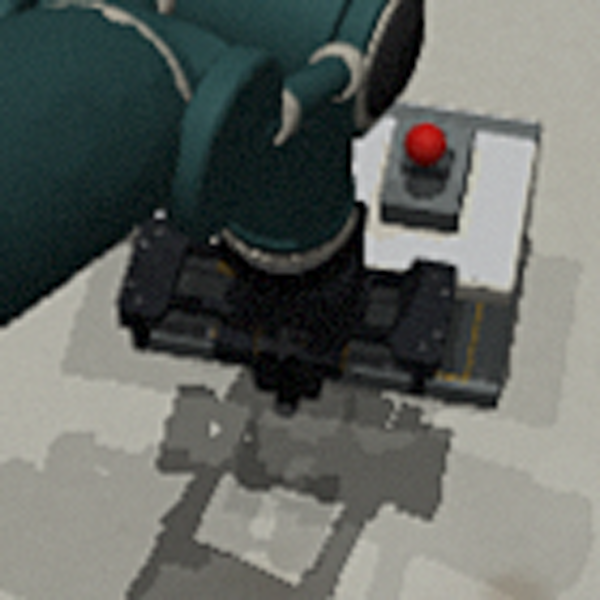

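The image shows the gripper in front of the roof with the unit undisturbed. The wrist force is about 1.1 N, so the plate's full weight is carried and it hangs free. Now I'll touch down, trail to the right and lay it down.

```bash
python3 - <<'E'
from h import *
X=-.123;z0=.0105
def st(t): s=ctrl.sense();print(t,round(s['time'],2),toU(s['tcp_pos']).round(4),np.round(s['wrist_force'],2),np.round(s['torque'],2))
ctrl.move_linear(W(X,.0,z0+.0698),vel=.05);st('touch')
ctrl.move_linear(W(X,-.035,z0+.0645),vel=.07);st('lean')
for a in (60,50,40,30,20,10,4):
    t=np.radians(a);p=-.0085-.0115*(68-a)/64
    ctrl.move_linear(W(X,p-.073*np.cos(t),z0+.073*np.sin(t)),vel=.07)
    st(a)
ctrl.move_linear(W(X,-.093,z0+.0015),vel=.03);st('low')
f=shot('scene');cv2.imwrite('pics/s3.png',cv2.resize(f['img'][140:280,190:330],(600,600),interpolation=cv2.INTER_CUBIC))
E
```

```text
touch 13.14 [-1.232e-01  1.000e-04  7.980e-02] [ 0.48 -1.21  0.2 ] [-0.02  0.05 -0.05]
lean 13.8 [-0.1232 -0.0353  0.0748] [ 0.16  0.31 -0.25] [0.   0.09 0.01]
60 14.12 [-0.123  -0.0468  0.0737] [ 0.89  0.06 -0.74] [ 0.01  0.09 -0.03]
50 14.47 [-0.1233 -0.059   0.066 ] [-1.04 -0.43 -0.33] [-0.03  0.05 -0.04]
40 14.82 [-0.1234 -0.0697  0.0569] [-0.08  0.6  -0.34] [ 0.06  0.07 -0.01]
30 15.17 [-0.1235 -0.0786  0.0464] [ 0.34  0.32 -0.  ] [-0.08  0.06 -0.01]
20 15.51 [-0.1236 -0.0857  0.0348] [ 0.16  0.46 -0.51] [-0.01  0.04 -0.02]
10 15.85 [-0.1236 -0.0907  0.0224] [ 0.25 -0.73 -0.16] [ 0.07  0.06 -0.04]
4 16.11 [-0.1235 -0.0927  0.015 ] [-0.46 -0.26 -0.45] [-0.01  0.02  0.02]
low 16.38 [-0.1231 -0.0929  0.0118] [-0.36 -0.25 -1.14] [-0.    0.05  0.  ]
```

View pics/s3.png

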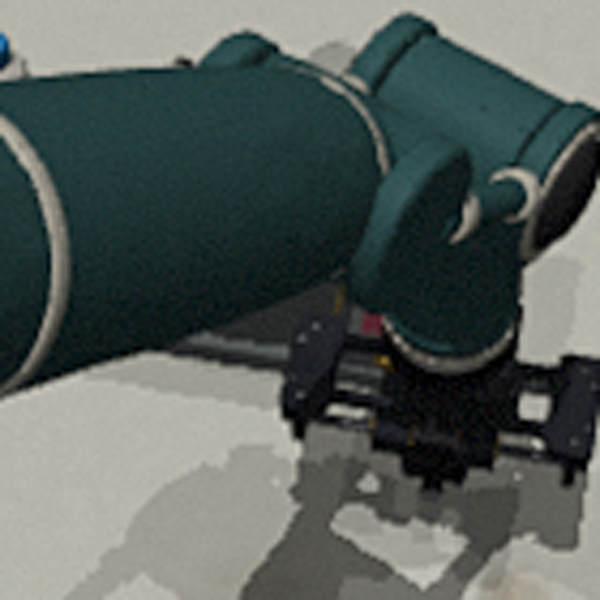

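Pink face is up, at about crop pixel (372,323). Now I'll finish lowering, release gently, back off and check.

```bash
python3 - <<'E'
from h import *
X=-.123
def st(t): s=ctrl.sense();print(t,round(s['time'],2),toU(s['tcp_pos']).round(4),np.round(s['wrist_force'],2),np.round(s['torque'],2))
print(ctrl.move_linear(W(X,-.093,.0102),vel=.02,f_stop=3));st('low')
ctrl.open_gripper();st('open')
ctrl.move_linear(W(X-.005,-.093,.08),vel=.12)
ctrl.move_linear(W(X-.02,-.093,.23),vel=.3)
ctrl.move_pose(W(-.12,.2,.26),R0);st('away')
f=shot('scene');cv2.imwrite('pics/s4.png',cv2.resize(f['img'][140:280,190:330],(600,600),interpolation=cv2.INTER_CUBIC))
import pickle;pickle.dump(f,open('s4.pkl','wb'))
im=f['img'].astype(int);B,G,R=im[...,0],im[...,1],im[...,2]
m=(R-G>15)&(B-G>0);m[:190]=0;m[240:]=0;m[:,:240]=0;m[:,320:]=0
q=np.array([toU(onz(f,u,v,.032)) for v,u in np.argwhere(m)]);print(len(q),q.min(0),q.max(0),np.median(q,0))
E
```

```text
False
low 16.68 [-0.1227 -0.0931  0.0104] [ 0.55 -0.    1.02] [ 0.01 -0.09  0.01]
open 17.84 [-0.123  -0.093   0.0102] [-0.09  0.17  0.1 ] [-0.    0.02  0.04]
away 20.36 [-0.1204  0.1992  0.2588] [0.35 0.29 0.45] [ 0.06 -0.02  0.02]
227 [-0.03330054 -0.08563137  0.032     ] [ 0.00592658 -0.02802937  0.032     ] [-0.01397246 -0.05655927  0.032     ]
```

View pics/s4.png

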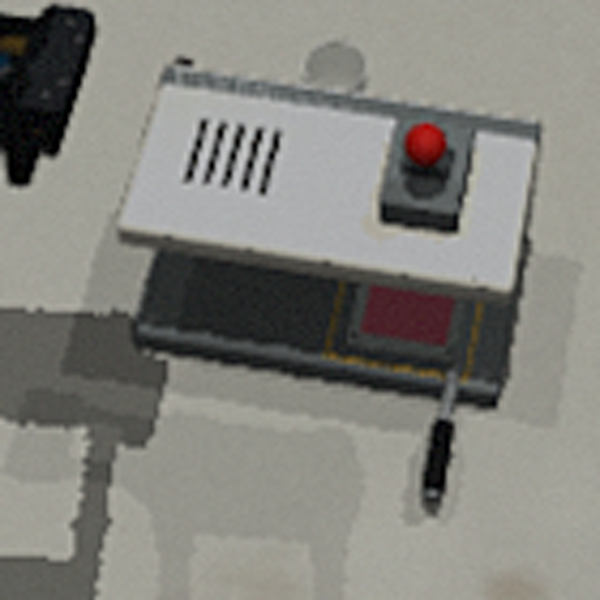

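The plate lies flat, pink up, inside the yellow lines with even margins, rod on its right. The pink spans y = -86 to -28 mm, centred at -57 mm. Now the switch: close the fingers and push the ball backwards.

```bash
python3 - <<'E'
from h import *
import pickle
f=pickle.load(open('s4.pkl','rb'));print('frame front corner',toU(onz(f,271,221.7,.032)))
def st(t): s=ctrl.sense();print(t,round(s['time'],2),toU(s['tcp_pos']).round(4),np.round(s['wrist_force'],2))
ctrl.grab(10)
ctrl.move_pose(W(-.10,-.0605,.26),R0)
ctrl.move_linear(W(-.075,-.0605,.206),vel=.15);st('front')
print(ctrl.move_linear(W(.0,-.0605,.206),vel=.05,f_stop=8));st('mid')
print(ctrl.move_linear(W(.028,-.0605,.206),vel=.04,f_stop=9));st('end')
ctrl.move_linear(W(-.07,-.0605,.215),vel=.2)
ctrl.move_linear(W(-.09,-.0605,.27),vel=.2)
ctrl.move_pose(W(-.12,.2,.26),R0);st('away')
uv=[];fs=[]
for n in('scene','top'):
    f=shot(n);fs.append(f);im=f['img'].astype(int);B,G,R=im[...,0],im[...,1],im[...,2]
    red=(R>90)&(G<R*.5)&(B<R*.5);red[:130]=0;red[200:]=0;red[:,:250]=0;red[:,310:]=0
    (u,v),r=cv2.minEnclosingCircle(np.argwhere(red)[:,::-1].astype(np.float32));uv.append((u,v));print(n,u,v,r)
print('ball',toU(tri(fs,uv)))
cv2.imwrite('pics/s5.png',cv2.resize(fs[0]['img'][120:300,150:410],(780,540),interpolation=cv2.INTER_CUBIC))
E
```

```text
frame front corner [-0.04981981 -0.02382085  0.032     ]
front 23.28 [-0.075  -0.0596  0.2058] [ 0.58 -0.19  0.04]
True
mid 24.35 [-0.0171 -0.0605  0.207 ] [ 0.18 -0.06  5.  ]
True
end 24.78 [-0.0112 -0.0605  0.2088] [0.05 0.4  4.91]
away 26.69 [-0.1199  0.1994  0.2593] [-0.07 -0.86 -0.14]
scene 289.1956481933594 169.93478393554688 4.3288655281066895
top 269.0 170.0 4.472236156463623
ball [ 0.00187015 -0.06036925  0.21304508]
```

View pics/s5.png

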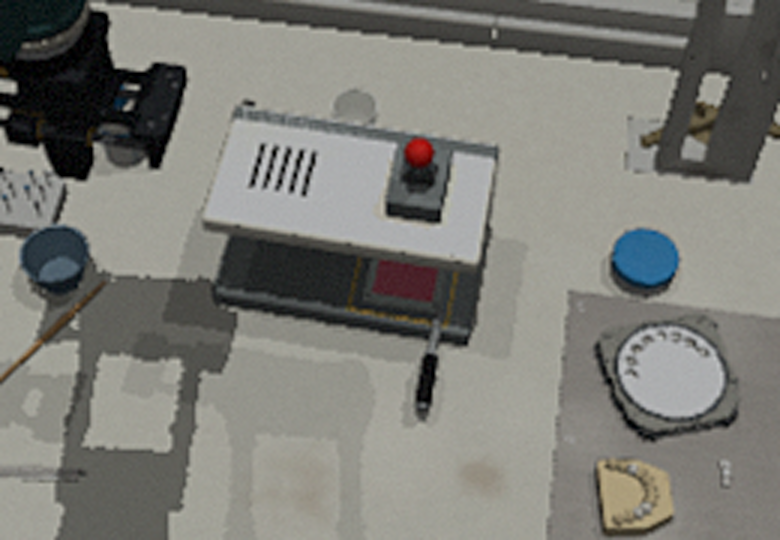

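The ball moved only about 8 mm, and the wrist force was upwards. The shaded lower half of the ball dropped out of the red mask, so I had it too high and pushed above its middle. I'll push again lower, and check the frame's front edge against the yellow line.

```bash
cat > ball.py <<'E'
from h import *
def ball():
    uv=[];fs=[]
    for n in('scene','top'):
        f=shot(n);fs.append(f);im=f['img'].astype(int);B,G,R=im[...,0],im[...,1],im[...,2]
        red=(R>60)&(G<R*.6)&(B<R*.6);red[:130]=0;red[195:]=0;red[:,:250]=0;red[:,310:]=0
        (u,v),r=cv2.minEnclosingCircle(np.argwhere(red)[:,::-1].astype(np.float32));uv.append((u,v));print(n,u,v,r)
    return toU(tri(fs,uv)),fs
E
python3 - <<'E'
from ball import *
b,fs=ball();print('ball',b);f=fs[0]
for v in range(212,230): print(v,f['img'][v,282],toU(onz(f,282,v,.032))[:2].round(4),toU(onz(f,282,v,.024))[:2].round(4))
def st(t): s=ctrl.sense();print(t,round(s['time'],2),toU(s['tcp_pos']).round(4),np.round(s['wrist_force'],2))
ctrl.move_pose(W(-.10,-.0605,.26),R0)
ctrl.move_linear(W(-.07,-.0605,.194),vel=.15);st('front')
print(ctrl.move_linear(W(.03,-.0605,.194),vel=.05,f_stop=12));st('end')
E
```

```text
scene 289.31817626953125 170.0454559326172 4.778237342834473
top 268.5 170.5 5.147915363311768
ball [ 0.00062425 -0.05995389  0.21390367]
212 [39 30 73] [-0.0117 -0.0486] [-0.0065 -0.0479]
213 [38 27 70] [-0.015  -0.0492] [-0.0099 -0.0485]
214 [41 36 74] [-0.0184 -0.0498] [-0.0132 -0.0491]
215 [42 36 73] [-0.0217 -0.0504] [-0.0166 -0.0497]
216 [36 23 70] [-0.025 -0.051] [-0.0199 -0.0503]
217 [40 30 72] [-0.0284 -0.0516] [-0.0233 -0.0509]
218 [42 39 65] [-0.0317 -0.0521] [-0.0266 -0.0515]
219 [58 60 58] [-0.035  -0.0527] [-0.0299 -0.0521]
220 [59 63 59] [-0.0383 -0.0533] [-0.0333 -0.0526]
221 [56 60 56] [-0.0415 -0.0539] [-0.0366 -0.0532]
222 [42 44 39] [-0.0448 -0.0545] [-0.0399 -0.0538]
223 [34 33 33] [-0.0481 -0.055 ] [-0.0432 -0.0544]
224 [34 31 27] [-0.0514 -0.0556] [-0.0464 -0.055 ]
225 [30 69 83] [-0.0546 -0.0562] [-0.0497 -0.0555]
226 [ 58  94 114] [-0.0578 -0.0568] [-0.053  -0.0561]
227 [79 75 70] [-0.0611 -0.0573] [-0.0562 -0.0567]
228 [57 55 54] [-0.0643 -0.0579] [-0.0595 -0.0573]
229 [33 37 32] [-0.0675 -0.0585] [-0.0627 -0.0578]
front 28.55 [-0.0698 -0.0598  0.1942] [-0.09  0.23 -0.19]
True
end 30.09 [ 0.0138 -0.0603  0.1927] [-2.   -0.26  2.5 ]
```

Frame front edge is at about x = -42 mm and the yellow line at about -51 mm, so the plate is inside. The push stopped at x = 13.8 mm; back off and look.

```bash
python3 - <<'E'
from ball import *
ctrl.move_linear(W(-.07,-.0605,.194),vel=.2)
ctrl.move_linear(W(-.09,-.0605,.27),vel=.2)
ctrl.move_pose(W(-.12,.2,.26),R0);print(ctrl.sense()['time'])
b,fs=ball();print(b)
cv2.imwrite('pics/s6.png',np.hstack([cv2.resize(x['img'][140:240,210:310],(400,400),interpolation=cv2.INTER_CUBIC) for x in fs]))
E
```

```text
32.225
scene 291.6000061035156 160.39999389648438 4.440829277038574
top 268.5 157.0 4.717090606689453
[ 0.03636301 -0.06012061  0.20988469]
```

View pics/s6.png

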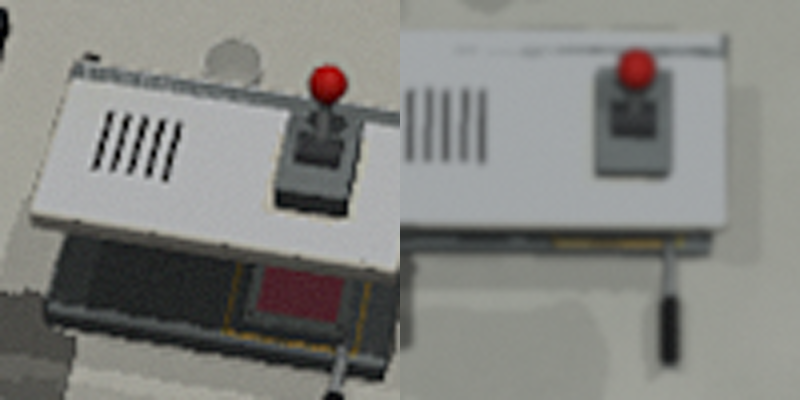

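The lever now leans back in both views, with the ball at x = 36 mm. Travel measures about 43 mm against the expected 48, so I'll push again harder to be sure it is on its stop.

```bash
python3 - <<'E'
from ball import *
def st(t): s=ctrl.sense();print(t,round(s['time'],2),toU(s['tcp_pos']).round(4),np.round(s['wrist_force'],2))
ctrl.move_pose(W(-.10,-.0605,.26),R0)
ctrl.move_linear(W(-.06,-.0605,.194),vel=.15)
print(ctrl.move_linear(W(.005,-.0605,.194),vel=.1,f_stop=12));st('near')
for x in np.arange(.010,.036,.003):
    r=ctrl.move_linear(W(x,-.0605,.194),vel=.03,f_stop=22);st(round(x,3))
    if r or np.linalg.norm(ctrl.sense()['wrist_force'])>18: break
ctrl.move_linear(W(-.07,-.0605,.194),vel=.2)
ctrl.move_linear(W(-.09,-.0605,.27),vel=.2)
ctrl.move_pose(W(-.12,.2,.26),R0);print(ctrl.sense()['time'])
b,fs=ball();print(b);f=fs[1];print('housing ctr',toU(onz(f,268.2,170.2,.171)))
E
```

```text
False
near 34.82 [ 0.0046 -0.0605  0.194 ] [-0.01 -0.07 -1.08]
0.01 35.13 [ 0.0099 -0.0605  0.1941] [ 0.35 -1.13 -0.22]
0.013 35.38 [ 0.0131 -0.0605  0.194 ] [ 0.25 -1.2   0.16]
0.016 35.63 [ 0.0143 -0.0605  0.1938] [-5.42  0.16  1.93]
0.019 35.88 [ 0.0147 -0.0605  0.1937] [-12.69   0.86   6.68]
0.022 36.13 [ 0.0149 -0.0604  0.1937] [-19.83   1.26  10.34]
38.3083
scene 291.6000061035156 160.39999389648438 4.440829277038574
top 268.5 157.0 4.717090606689453
[ 0.03636301 -0.06012061  0.20988469]
housing ctr [ 0.01066526 -0.06067904  0.171     ]
```

With 20 N on it, the lever didn't move and the ball is 25 mm behind the pivot, so it is on its stop. Handing in.

```bash
python3 -c "
from station import ctrl
print(ctrl.close_job())"
```

```text
the job is handed in; nothing more can be done
None
```

The plate was turned beneath the roof and lies pink side up inside the yellow outline, the lamp switch is fully back on its stop, and the job was handed in at about 38 s; the things round the unit were not touched.

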